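# Take the test weight off its barbed hook and stand it on the scale

### The arm

A 6-joint arm with a two-finger parallel gripper is mounted at the origin on the work surface. World frame = base frame: x ahead of the robot, y to its left, z up, the work surface at z = 0. Lengths are in m, angles in rad, forces in N, time in s.
With the tool pointing down it reaches from about 0.275 to 0.775 m from the base axis. Payload 14.6 kg.
Tool frame: the origin (TCP) lies on the mounting face of the last link; the fingertips stand arm.finger_overhang ahead of it and the grasp point (between the pads) lies 155 mm ahead of it (arm.finger_overhang is the distance from the TCP to the fingertips, in m); x points along the fingers, y is the direction in which the jaws open and shut, and the axes are right-handed (so a half turn about x gives the same grasp; the last joint's range is limited). The gripper opens to 85 mm and grips with 20 to 120 N. Pads are 22 mm wide; open, the fingers measure 114 mm over their backs; the gripper's body (76 mm by 85 mm) begins 54 mm behind the grasp point. The pads swing forward as they close: fully open they stand 13 mm farther back than shut.
Start: joints at [-1.322, 0.263, -0.048, 1.259, 0, 1.415], TCP at [0.206, -0.483, 0.405] pointing down, gripper open.
Joint ranges: [-2.65, 2.65], [-0.89, 1.7], [-1.18, 1.37], [-2.13, 2.11], [-1.35, 1.29], [-3.14, 3.14]. Speed limits (rad/s): [1.89, 1.89, 2.57, 2.79, 3.14, 3.14].

### API

Orientations are given as a rotation vector (axis times angle).
In Python, from bench import arm gives the robot as it stands.
- The arm moves only by the shell command python3 -m inch 'ROWS' [FORCE]. ROWS is JSON, a list of rows, each a list of 7 numbers: the gripper command: -1 is shut, 1 is fully open, values between are in proportion, then the shift along the tool's x, y, z in m, then the turn, a rotation vector about the tool's x, y, z in rad. A call has 1 to 10 rows; each row shifts and turns the pose as measured when the row begins, along the tool's axes as they then stand; what a row does not reach is not made up. A row lasts 1/10 s, in which the tool goes at most 50 mm and 8.59 degrees, less where a joint would pass 70% of its speed; a pose out of reach is approached as far as the arm can. A call is refused whole if a number of a shift passes 0.05 or a number of a turn 0.15, either way. A call with a gripper value outside its range is refused whole. The fingers move at their own pace and stop on an object; FORCE is the grip in N (left out, the last holds). Time passes only in rows, so rows that do not move let the fingers close. It gives the time, the measured TCP pose, the force and the opening at its end, in the units of the state.
- arm.get_state(): the state, without advancing time (a new reading comes with each control period).
- arm.get_image(name): name is "side" or "top" or "wrist"; returns a dict with "pixels" (400x640x3 uint8, red, green, blue), "fov_y" (degrees; the focal length in pixels is half the picture's height over the tangent of half this angle, whatever the lens; pixels are square), "cx", "cy" (the principal point, pixels), "R" (3x3) and "t" (3): a world point X has camera coordinates R X + t. Camera axes: x right, y down, z forward; pixel columns grow to the right and rows downward; lengths in m; the calibration is good to about 2 mm. A picture is of the moment at which its call begins. There is no depth.
- arm.sign_off(): hands the job in, once; it reports no verdict.
Trained networks look in a picture, given as the dict that the camera call returned (one of the last four; its "shot" number tells which), for a name from the list of things; names that differ only in an ending like _2 or _b are one class to them, and where a whole thing is asked for, a point or a joint stands for the part that bears it (a point fixed in the world has none). Each returns a list of dicts, best first, with "confidence" (0 to 1); they miss things now and then, are a little off and sometimes report something else, mostly with a low value. They report only what shows in the picture. A call takes as long as a camera call. They do not tell look-alikes from the thing itself.
- arm.recognise(picture, thing): "location" ([x, y, z] in m, in world coordinates, good to about 4 mm: the middle of the surface that is visible of it).
The state is a dict: "time_s": time; "qpos": joint angles; "joint_vel": joint speeds; "tau": joint torques, N m; "tool_pos": TCP position; "ee_rot": TCP orientation; "contact_force": force on the tool from outside, world axes, zero at the start; "moment": the same for the moment, N m; "gripper_width": finger opening in m.
Only numpy, scipy, OpenCV 4.12 (cv2) and the standard library are available. Lean on these libraries where they do the work, as an engineer would, in place of code of your own. Each camera call takes 0.05 s, during which the arm holds its last target.

### The job

To check the bench scale, take the larger of the two steel test weights off its barbed hook: raise it, lean its top back towards the stand's upright panel so its foot swings out, and work its window out over the upturned barb tip. Then set it down gently, without dropping it, standing upright inside the ring mark in the middle of the scale's platform, and let go. Leave the smaller weight hanging on its own hook, undisturbed.

Things in the scene. Friction and masses are not known exactly. Their poses are not given: they have to be found in the camera images.
- large_weight: Larger steel test weight, 0.36 kg, on one hook. Round body 50 dia x 30 high; on it an upright plate 32 wide (y), up to z=160 mm; its lower part, 4 thick (x), has a through window 20 wide, z=40-76, hung on the hook arm by its upper edge; from z=86 up it is a solid tab 8 thick: grip across the 8 (or the 32) from z=120 up. Origin: underside centre; z up, x roughly along the hook to the barb.
- small_weight: Smaller steel test weight, 0.15 kg, on the other hook: round body 28 mm in diameter, 30 mm high, with the same plate, window and tab as the larger one. Origin: centre of the underside, same axes.
- hook_stand: Fixed. White panel 10 thick, 220 wide, 118 high; 2 level hooks at y=-80, 80 mm along +x: arm 8 wide, 6 thick, top at z=118; barb turns up at x=80-84 to z=152 (top 6 thick), nothing higher. Barb+arm (40) exceed the window (36): lean the weight ~30 deg, top to the panel, window's upper edge behind the barb, lower beyond it, then lift. Weights hang at z=42. Origin: bench level, mid-panel; z up.
- scale: Fixed bench scale: black body, flat rigid steel platform 200 x 220 mm, its top 60 mm above the bench, with a ring mark of 100 mm inner diameter in its middle; a grey display unit 50 mm deep, 35 mm high adjoins its +x side. Origin: at bench level under the platform's centre; z up.
Things that resemble listed ones, but are neither listed nor needed, are in the scene too. Leave any brown, orange or turquoise look-alike of the large_weight alone.

How it is judged:
At the end, for the whole second after the job is handed in: The larger weight stands upright (within 0.1 rad) and at rest on the scale's platform, its axis within 26 mm of the platform's centre; the smaller weight still hangs on its hook, within 20 mm of where it began (horizontal distance between large_weight and scale below 0.026 m and z of large_weight in the frame of scale between 0.055 and 0.065 m and angle between large_weight's own z axis and vertical below 0.1 rad and linear speed of large_weight below 0.03 m/s and distance of small_weight from where it was at the start of the episode below 0.02 m); the robot touches nothing.
It fails at once if the smaller weight is shifted by more than 20 mm (distance of small_weight from where it was at the start of the episode above 0.02 m).
It fails at once if the larger weight is dropped on or driven into the scale's platform (faster than 0.5 m/s within 30 mm above it) (horizontal distance between large_weight and scale below 0.1 m and z of large_weight in the frame of scale below 0.09 m and linear speed of large_weight above 0.5 m/s).
It also fails if it takes over 48 s, if anything falls off the work surface, if the arm or the gripper's body presses on something with over 40 N, if the wrist force passes 120 N, or if a joint passes its speed limit or range.

## Working session

There is one attempt and no reset: what is moved stays moved. The work goes in short steps, Python scripts to look and compute and a shell command to move; the robot and the scene stay as the last step left them, time stands still between calls to the robot, and variables do not carry over. Pictures are saved under pics/ and viewed, and the job is handed in when it is done.

```bash
ls; mkdir -p pics; cat > h.py <<'E'
import numpy as np, cv2
from scipy.spatial.transform import Rotation as Ro
from bench import arm
def shot(name,fn=None):
    p=arm.get_image(name)
    if fn: cv2.imwrite('pics/'+fn,p['pixels'][:,:,::-1])
    return p
def f(p): return 200/np.tan(np.radians(p['fov_y'])/2)
def proj(p,X):
    c=np.array(p['R'])@np.array(X)+np.array(p['t']); return c[:2]/c[2]*f(p)+[p['cx'],p['cy']]
def ray(p,uv):
    R=np.array(p['R']);d=R.T@np.array([(uv[0]-p['cx'])/f(p),(uv[1]-p['cy'])/f(p),1]); return -R.T@np.array(p['t']),d/np.linalg.norm(d)
def atz(p,uv,z):
    o,d=ray(p,uv);return o+d*(z-o[2])/d[2]
def tri(obs):
    A=np.zeros((3,3));b=np.zeros(3)
    for p,uv in obs:
        o,d=ray(p,uv);M=np.eye(3)-np.outer(d,d);A+=M;b+=M@o
    X=np.linalg.solve(A,b);return X,[np.linalg.norm(proj(p,X)-uv) for p,uv in obs]
E
python3 - <<'E'
from h import *
np.set_printoptions(precision=4,suppress=True)
for n in ['side','top','wrist']:
    p=shot(n,n+'0.png'); print(n,-np.array(p['R']).T@np.array(p['t']),p['fov_y'],np.array(p['R'])[2])
    for t in ['large_weight','small_weight','hook_stand','scale']:
        for r in arm.recognise(p,t): print(t,np.round(r['location'],3),round(r['confidence'],2),np.round(proj(p,r['location'])))
s=arm.get_state();print(s,arm.finger_overhang)
E
```

```text
pics
side [0.1572 0.563  0.5614] 53.17309206995624 [ 0.4248 -0.6696 -0.6093]
large_weight [ 0.493 -0.046  0.064] 0.92 [337. 182.]
large_weight [ 0.58  -0.144  0.128] 0.9 [328. 126.]
large_weight [ 0.585 -0.039  0.076] 0.9 [300. 165.]
large_weight [ 0.409 -0.126  0.038] 0.59 [388. 187.]
small_weight [ 0.552 -0.309  0.16 ] 0.83 [373.  92.]
hook_stand [ 0.523 -0.206  0.044] 0.77 [359. 153.]
scale [0.518 0.209 0.058] 0.93 [250. 250.]
top [0.4203 0.0024 1.1312] 49.415685575648 [ 0.0879 -0.022  -0.9959]
large_weight [ 0.581 -0.041  0.029] 0.92 [326. 172.]
large_weight [ 0.408 -0.138  0.033] 0.91 [365. 240.]
large_weight [ 0.582 -0.149  0.071] 0.87 [370. 170.]
small_weight [ 0.551 -0.305  0.149] 0.7 [443. 179.]
hook_stand [ 0.542 -0.236  0.013] 0.72 [401. 188.]
scale [0.54  0.174 0.058] 0.66 [240. 187.]
wrist [ 0.2685 -0.4566  0.3739] 58.18860049103896 [-0.245  -0.1054 -0.9638]
{'time_s': 0.75, 'qpos': array([-1.3223,  0.2631, -0.0483,  1.2594,  0.    ,  1.4155]), 'joint_vel': array([ 0.0003,  0.0018, -0.0007,  0.0001, -0.0006, -0.0009]), 'tau': array([  0.0004, -63.7351,  38.4758,   0.001 ,   0.    ,   0.    ]), 'tool_pos': array([ 0.2063, -0.4828,  0.4047]), 'ee_rot': array([ 1.9994,  0.4092, -1.9994]), 'contact_force': array([0.169 , 0.5037, 0.615 ]), 'moment': array([-0.0474, -0.0371, -0.0387]), 'gripper_width': 0.08556151545781741} 0.1734
```

View pics/side0.png

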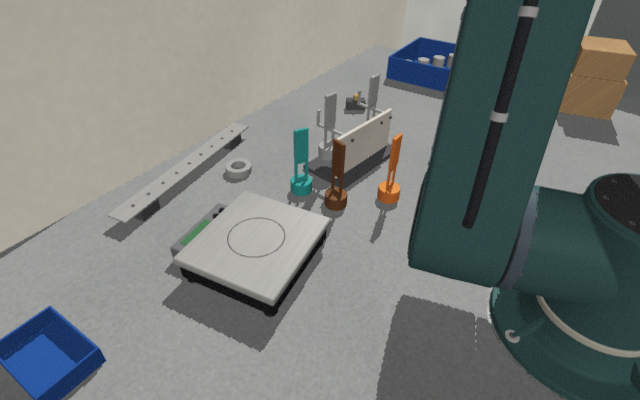

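View pics/top0.png

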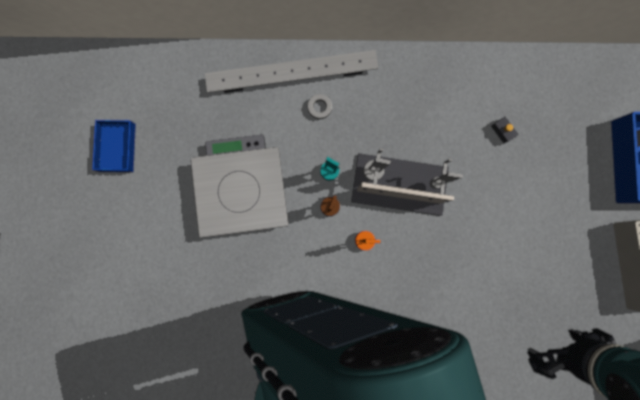

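Candidates for large_weight: grey steel on the hook (side 328,126; top 374,170), turquoise (side 302,165; top 330,170), brown (side 337,182; top 330,205) and orange (side 390,187; top 365,240). The grey one on the left hook fits the description. I'll check it in a close crop.

```bash
python3 - <<'E'
from h import *
a=cv2.imread('pics/side0.png')[60:220,270:430];b=cv2.imread('pics/top0.png')[140:260,310:470]
cv2.imwrite('pics/c1.png',np.hstack([cv2.resize(a,(400,400),interpolation=2),cv2.resize(b,None,fx=2.5,fy=400/120,interpolation=2)]))
cv2.imwrite('pics/c2.png',cv2.resize(a[:120,20:120],(600,600*120//100)[:2] if 0 else (500,600),interpolation=2))
E
```

```text
(no output)
```

View pics/c1.png

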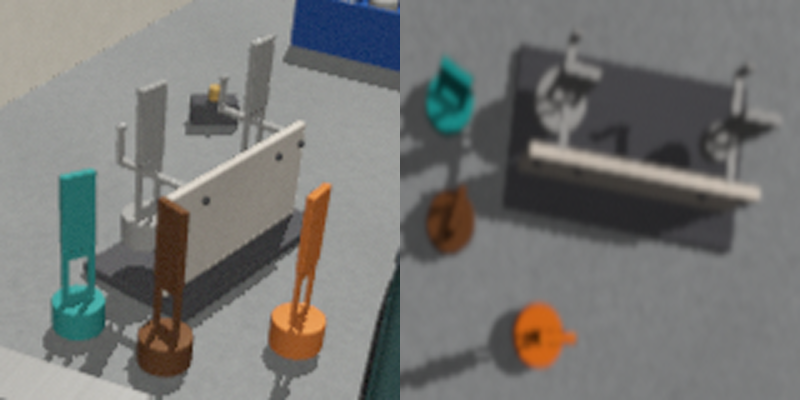

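View pics/wrist0.png

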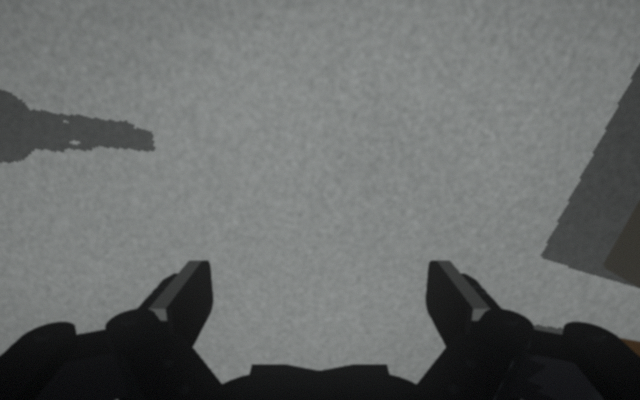

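View pics/c2.png

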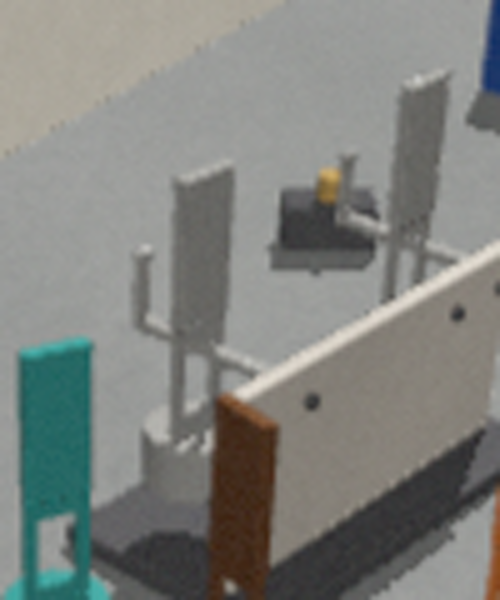

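The crop confirms the grey steel weight with the wide body, on the +y hook nearer the scale (side ~ (330,125)). The smaller one is on the other hook (side ~ (372,95)). The coloured ones stand free. Next is the geometry for a closer look.

```bash
cat >> h.py <<'E'
np.set_printoptions(precision=4,suppress=True)
def cur():
    s=arm.get_state(); return np.array(s['tool_pos']),Ro.from_rotvec(s['ee_rot'])
def delta(P,R):
    p,r=cur(); return r.inv().apply(np.array(P)-p),(r.inv()*R).as_rotvec()
def down(yaw,lean=0):
    # jaws along (cos yaw, sin yaw); tool x down; lean: top tilts toward -(cos,sin) 
    c,s=np.cos(yaw),np.sin(yaw); a=np.array([c,s,0.]);z=np.array([0,0,1.])
    up=np.cos(lean)*z-np.sin(lean)*a; y=np.cos(lean)*a+np.sin(lean)*z
    x=-up; return x,y
def Rt(yaw,lean=0,sgn=1):
    x,y=down(yaw,lean); y=y*sgn; return Ro.from_matrix(np.column_stack([x,y,np.cross(x,y)]))
E
python3 - <<'E'
from h import *
p,r=cur();print(r.as_matrix())
sd=cv2.imread('pics/side0.png')
for yaw in [np.radians(-8)]:
  for s in (1,-1): print(s,delta([.45,-.2,.45],Rt(yaw,0,s)))
E
```

```text
[[ 0.      0.3929 -0.9196]
 [-0.     -0.9196 -0.3929]
 [-1.      0.     -0.    ]]
1 (array([-0.0453, -0.1643, -0.3352]), array([-1.0274, -0.    , -0.    ]))
-1 (array([-0.0453, -0.1643, -0.3352]), array([ 2.1142, -0.    ,  0.    ]))
```

```bash
python3 -m inch '[[1,0,0,0,-0.147,0,0],[1,0,0,0,-0.147,0,0],[1,0,0,0,-0.147,0,0],[1,0,0,0,-0.147,0,0],[1,0,0,0,-0.147,0,0],[1,0,0,0,-0.147,0,0],[1,0,0,0,-0.147,0,0]]' 40; python3 - <<'E'
from h import *
print(delta([.48,-.2,.48],Rt(np.radians(-8))))
E
```

```text
time_s: 1.45
tool_pos: [0.2063, -0.4828, 0.4047]
ee_rot: [1.294, 1.152, -1.294]
contact_force: [-0.1, 0.8, -0.1]
gripper_width: 0.0857
(array([-0.0753,  0.2391, -0.3126]), array([ 0.0233,  0.0001, -0.    ]))
```

```bash
python3 -m inch '[[1,-0.015,0.034,-0.045,0,0,0],[1,-0.015,0.034,-0.045,0,0,0],[1,-0.015,0.034,-0.045,0,0,0],[1,-0.015,0.034,-0.045,0,0,0],[1,-0.015,0.034,-0.045,0,0,0],[1,0,0.034,-0.045,0,0,0],[1,0,0.034,-0.045,0,0,0]]'; python3 - <<'E'
from h import *
p=shot('wrist','w1.png')
for t in ['large_weight','small_weight','hook_stand','scale']:
    for r in arm.recognise(p,t): print(t,np.round(r['location'],3),round(r['confidence'],2),np.round(proj(p,r['location'])))
print(delta([.48,-.2,.48],Rt(np.radians(-8))))
E
```

```text
time_s: 2.15
tool_pos: [0.4424, -0.2331, 0.4709]
ee_rot: [1.295, 1.15, -1.294]
contact_force: [0.9, -0.4, 0.9]
gripper_width: 0.0853
large_weight [ 0.58  -0.155  0.151] 0.86 [487.  69.]
large_weight [ 0.49  -0.068  0.023] 0.84 [345.   3.]
large_weight [ 0.413 -0.14   0.041] 0.63 [280.  84.]
large_weight [ 0.586 -0.073  0.006] 0.46 [433.   1.]
hook_stand [ 0.534 -0.225  0.015] 0.59 [395. 147.]
(array([-0.0096,  0.0344, -0.039 ]), array([ 0.024 ,  0.0001, -0.0006]))
```

View pics/w1.png

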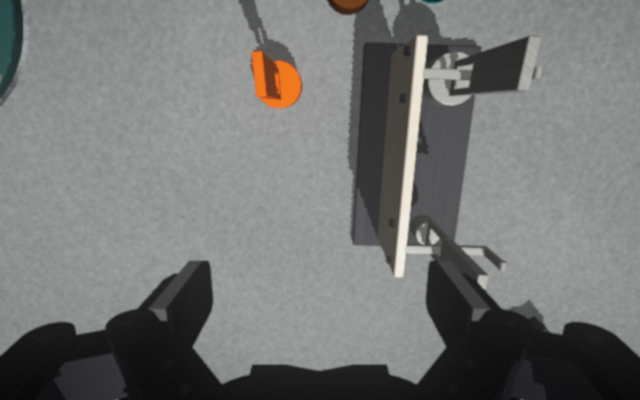

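View w1: large weight's tab top at about (530,63) with barb behind it at (538,72). Panel top edge runs from (421,38) to (400,275), small weight's tab is at (485,280), orange at (280,80). I'll move over for a second view.

```bash
python3 -m inch '[[1,-0.01,0.04,-0.035,0,0,0],[1,0,0.04,-0.035,0,0,0],[1,0,0,0,0,0,0]]'; python3 - <<'E'
from h import *
p=shot('wrist','w2.png')
for t in ['large_weight','hook_stand','small_weight']:
    for r in arm.recognise(p,t): print(t,np.round(r['location'],3),round(r['confidence'],2),np.round(proj(p,r['location'])))
print(p['R'],p['t'],p['fov_y'],p['cx'],p['cy'])
E
```

```text
time_s: 2.7
tool_pos: [0.5256, -0.1799, 0.4798]
ee_rot: [1.301, 1.147, -1.302]
contact_force: [-0.6, -0.8, -1.1]
gripper_width: 0.0857
large_weight [ 0.578 -0.149  0.141] 0.78 [375. 141.]
large_weight [ 0.414 -0.133  0.081] 0.75 [204. 140.]
large_weight [ 0.585 -0.056  0.03 ] 0.59 [359.  44.]
large_weight [ 0.495 -0.052  0.034] 0.55 [275.  50.]
hook_stand [ 0.548 -0.233  0.013] 0.75 [342. 202.]
small_weight [ 0.547 -0.305  0.151] 0.61 [358. 313.]
[[ 0.9921 -0.1251 -0.0004]
 [-0.1205 -0.956   0.2675]
 [-0.0338 -0.2653 -0.9636]] [-0.5443 -0.1642  0.4206] 58.18860049103896 318.9670917063351 204.88732626802965
```

View pics/w2.png

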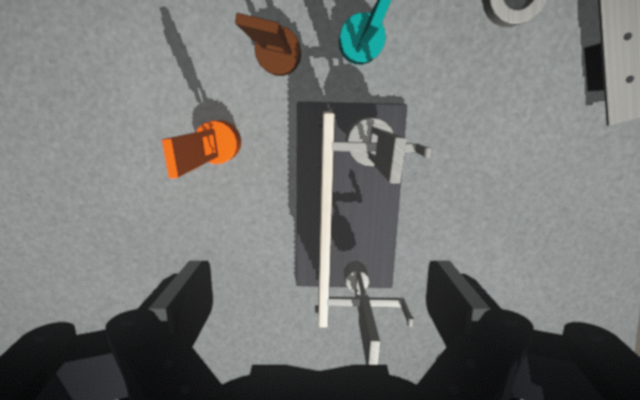

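```bash
python3 - <<'E'
from h import *
a=cv2.imread('pics/w2.png')[90:200,310:450];b=cv2.imread('pics/w1.png')[20:110,410:550]
cv2.imwrite('pics/z2.png',cv2.resize(a,(700,550),interpolation=2))
cv2.imwrite('pics/z1.png',cv2.resize(b,(700,450),interpolation=2))
E
```

```text
(no output)
```

View pics/z2.png

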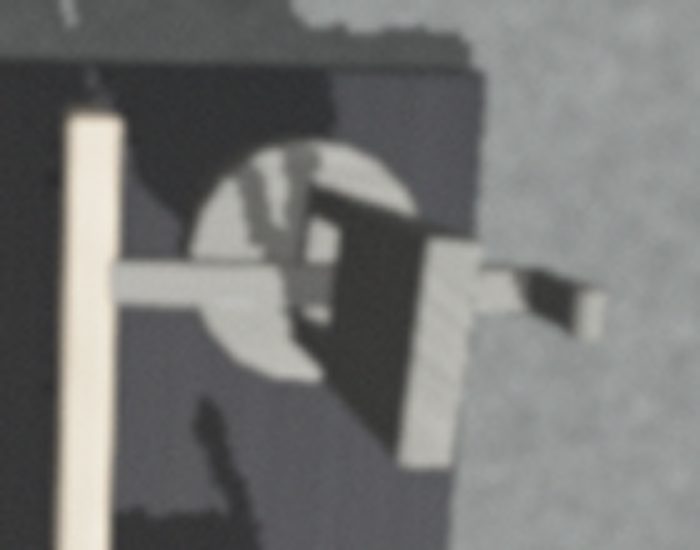

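View pics/z1.png

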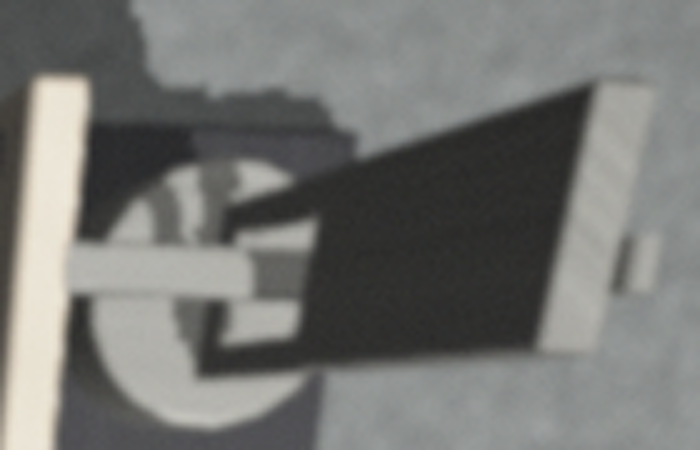

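```bash
cat > m1.py <<'E'
from h import *
w2=dict(R=[[ 0.9921,-0.1251,-0.0004],[-0.1205,-0.956,0.2675],[-0.0338,-0.2653,-0.9636]],t=[-0.5443,-0.1642,0.4206],fov_y=58.1886,cx=318.967,cy=204.887)
p2,r2=np.array([.5256,-.1799,.4798]),Ro.from_rotvec([1.301,1.147,-1.302]).as_matrix()
p1,r1=np.array([.4424,-.2331,.4709]),Ro.from_rotvec([1.295,1.150,-1.294]).as_matrix()
R2=np.array(w2['R']);c2=-R2.T@np.array(w2['t'])
c1=p1+r1@r2.T@(c2-p2);R1=R2@r2@r1.T
w1=dict(w2);w1['R']=R1;w1['t']=-R1@c1
E
python3 - <<'E'
from m1 import *
o2=np.array([310,90]);o1=np.array([410,20])
D={'TL':((428,236),(597,82)),'TR':((480,242),(653,88)),'BR':((448,468),(600,351)),'BL':((400,466),(537,349)),'barbTL':((578,290),(632,234)),'barbBR':((603,340),(656,291)),
'panelTL':((68,115),(36,78)),'panelTR':((124,118),(90,80)),'armroot':((118,283),(70,270))}
for k,(a,b) in D.items():
    X,e=tri([(w2,np.array(a)/5+o2),(w1,np.array(b)/5+o1)]);print(k,X,np.round(e,1))
print('small tab top, barb, panel end')
for a,b in [((374,352),(487,276)),((409,322),(503,266)),((323,326),(400,276))]:
    print(tri([(w2,a),(w1,b)]))
for a in [(329,113),(323,326)]: print(atz(w2,a,.118))
E
```

```text
TL [ 0.5837 -0.1411  0.2003] [0.3 0.5]
TR [ 0.5906 -0.1427  0.2003] [0.1 0.3]
BR [ 0.5836 -0.173   0.2034] [0.2 0.4]
BL [ 0.5773 -0.1721  0.201 ] [0.3 0.2]
barbTL [ 0.6171 -0.1581  0.1515] [0.1 0.1]
barbBR [ 0.6206 -0.1668  0.1523] [0.1 0.1]
panelTL [ 0.5378 -0.121   0.1175] [0.3 0.5]
panelTR [ 0.5475 -0.1224  0.1154] [0.2 0.1]
armroot [ 0.5431 -0.1517  0.115 ] [0.1 0.1]
small tab top, barb, panel end
(array([ 0.5518, -0.2919,  0.2203]), [np.float64(3.250695712733856), np.float64(3.420477387883021)])
(array([ 0.5936, -0.3182,  0.1546]), [np.float64(0.36743902896821073), np.float64(0.5543489492120707)])
(array([ 0.5108, -0.3351,  0.1209]), [np.float64(0.3259084042254549), np.float64(0.4665179066807984)])
[ 0.5424 -0.1213  0.118 ]
[ 0.5105 -0.3366  0.118 ]
```

Triangulation agrees with the text (tab top 0.201, barb top 0.152, panel 0.117). The stand's yaw is about -8.5°, the tab's about -12°, and the weight sits at x≈46 mm along the hook, centred. Now moving over the tab.

```bash
python3 - <<'E'
from h import *
print(delta([.5838,-.1572,.42],Rt(-.212)))
E
```

```text
(array([ 0.0606,  0.0579, -0.0327]), array([ 0.0834,  0.0017, -0.0001]))
```

```bash
python3 -m inch '[[1,0.02,0.029,-0.0163,0.042,0,0],[1,0.02,0.027,-0.018,0.042,0,0],[1,0.02,0,0,0,0,0],[1,0,0,0,0,0,0]]'; python3 - <<'E'
from h import *
p=shot('wrist','w3.png')
print(delta([.5838,-.1572,.337],Rt(-.212)), [proj(p,[.5838,-.1572,.201])])
E
```

```text
time_s: 3.3
tool_pos: [0.5804, -0.1618, 0.4208]
ee_rot: [1.372, 1.09, -1.373]
contact_force: [0.1, -0.6, 0.0]
gripper_width: 0.0855
(array([ 0.0852,  0.0018, -0.0056]), array([-0.0138,  0.0034, -0.0045])) [array([321.2033, 220.4014])]
```

View pics/w3.png

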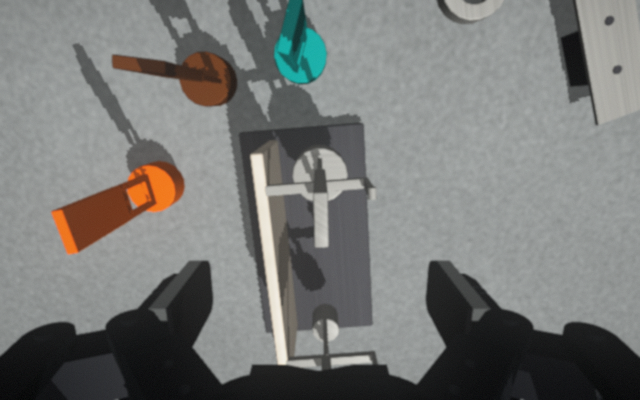

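The tab is upright in the picture at (321,220), matching the prediction and centred between the fingers. Descending.

```bash
python3 -m inch '[[1,0.022,0.001,-0.003,-0.01,0,0],[1,0.022,0.001,-0.003,0,0,0],[1,0.022,0,0,0,0,0],[1,0.018,0,0,0,0,0],[1,0,0,0,0,0,0]]'; python3 - <<'E'
from h import *
p=shot('wrist','w4.png')
print(delta([.5838,-.1572,.337],Rt(-.212)))
E
```

```text
time_s: 3.85
tool_pos: [0.5809, -0.1621, 0.3441]
ee_rot: [1.371, 1.081, -1.364]
contact_force: [-0.1, 0.0, 0.3]
gripper_width: 0.0856
(array([ 0.0085,  0.0013, -0.0055]), array([-0.0101,  0.0059, -0.0152]))
```

View pics/w4.png

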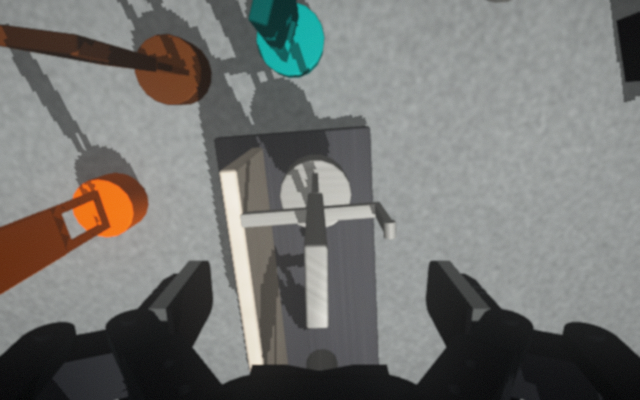

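Tab top sits centred between the fingers at (316,285). One small correction, then close.

```bash
python3 -m inch '[[1,0.008,0.002,-0.006,-0.008,0.006,-0.015],[1,0.002,0.002,-0.005,-0.004,0.003,-0.005],[1,0,0,0,0,0,0]]'; python3 - <<'E'
from h import *
print(delta([.5838,-.1572,.337],Rt(-.212)))
E
```

```text
time_s: 4.2
tool_pos: [0.588, -0.1528, 0.3388]
ee_rot: [1.364, 1.106, -1.362]
contact_force: [0.1, 0.3, 0.2]
gripper_width: 0.0854
(array([ 0.0018, -0.0032,  0.0052]), array([ 0.0014, -0.0031,  0.0019]))
```

```bash
python3 -m inch '[[1,0.002,-0.0035,0.005,0,-0.003,0],[1,0,0,0,0,0,0]]'; python3 - <<'E'
from h import *
print(delta([.5838,-.1572,.337],Rt(-.212)))
E
```

```text
time_s: 4.4
tool_pos: [0.5836, -0.157, 0.3374]
ee_rot: [1.361, 1.103, -1.363]
contact_force: [-0.2, -0.9, -0.4]
gripper_width: 0.0855
(array([0.0004, 0.0002, 0.0002]), array([0.0023, 0.0004, 0.0009]))
```

```bash
python3 -m inch '[[-0.4,0,0,0,0,0,0],[-0.7,0,0,0,0,0,0],[-1,0,0,0,0,0,0],[-1,0,0,0,0,0,0],[-1,0,0,0,0,0,0],[-1,0,0,0,0,0,0]]' 60; python3 -m inch '[[-1,0,0,0,0,0,0],[-1,0,0,0,0,0,0],[-1,0,0,0,0,0,0]]' 80;python3 - <<'E'
from h import *
shot('wrist','w5.png')
print(delta([.5838,-.1572,.337],Rt(-.212)))
E
```

```text
time_s: 5.0
tool_pos: [0.5834, -0.1572, 0.3379]
ee_rot: [1.362, 1.102, -1.363]
contact_force: [-1.1, -0.3, 1.4]
gripper_width: 0.0074
time_s: 5.3
tool_pos: [0.5833, -0.1572, 0.338]
ee_rot: [1.361, 1.102, -1.363]
contact_force: [-0.6, -0.2, 2.7]
gripper_width: 0.007
(array([ 0.0009,  0.0005, -0.0001]), array([0.0019, 0.0007, 0.0006]))
```

View pics/w5.png

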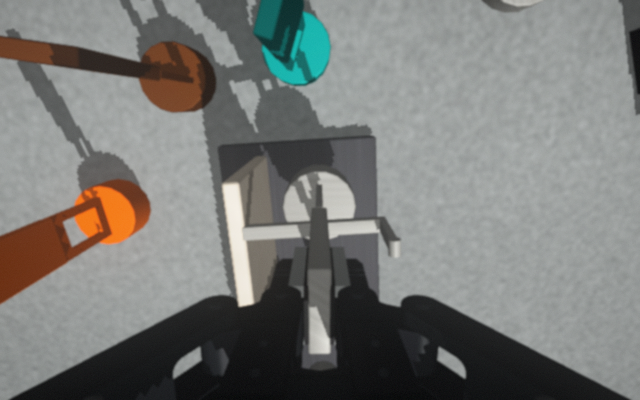

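Gripped at width 7 mm, with the tab between the pads. Raising slightly, then leaning about the window's upper edge, which is about 220 mm ahead of the TCP.

```bash
cat >> h.py <<'E'
S=np.array([.5265,-.229,0]);SA=np.array([np.cos(.148),-np.sin(.148),0]);SY=np.array([np.sin(.148),np.cos(.148),0])
LU=0.220
def where():
    p,r=cur(); x,y,z=r.as_matrix().T; U=p+LU*x-S; L=U+.036*x
    st=arm.get_state()
    print('t',st['time_s'],'U stand mm',np.round([U@SA*1e3,U@SY*1e3,U[2]*1e3],1),'L',np.round([L@SA*1e3,L@SY*1e3,L[2]*1e3],1),'lean',np.round(np.degrees(np.arctan2(x@SA,-x[2])),1),'side',np.round(np.degrees(np.arcsin(x@SY)),1),'yaw',np.round(np.degrees(np.arctan2(y[1],y[0])),1),'w',round(st['gripper_width'],4),'F',st['contact_force'],st['moment'])
def to(ux,uz,lean,uy=.0795,yaw=-.212):
    R=Rt(yaw,np.radians(lean)); x=R.as_matrix()[:,0]
    U=S+SA*ux+SY*uy; U[2]=uz
    return delta(U-LU*x,R)
E
python3 -m inch '[[-1,-0.006,0,0,0,0,0],[-1,-0.003,0,0,0,0,0],[-1,0,0,0,0,0,0]]'; python3 -c "
from h import *
where();print(to(.046,.126,0))"
```

```text
time_s: 5.65
tool_pos: [0.5832, -0.1571, 0.347]
ee_rot: [1.361, 1.104, -1.364]
contact_force: [0.4, 0.5, -2.8]
gripper_width: 0.0072
t 5.65 U stand mm [ 45.1  79.4 127. ] L [45.  79.4 91. ] lean -0.1 side -0.0 yaw -12.0 w 0.0072 F [ 0.3844  0.4925 -2.822 ] [-0.0258 -0.0067 -0.0534]
(array([ 0.001 ,  0.0005, -0.0001]), array([0.002 , 0.0003, 0.002 ]))
```

Force -3 N, so the weight is carried. Now lean it.

```bash
python3 -m inch '[[-1,0.0005,-0.0154,0,0,0,0.07],[-1,0.0005,-0.0154,0,0,0,0.07],[-1,0.0005,-0.0154,0,0,0,0.07],[-1,0,0,0,0,0,0]]'; python3 -c "
from h import *
where();print(to(.046,.125,10))"
```

```text
time_s: 6.05
tool_pos: [0.537, -0.1471, 0.3407]
ee_rot: [1.435, 0.929, -1.207]
contact_force: [-0.7, 1.4, -4.1]
gripper_width: 0.007
t 6.05 U stand mm [ 44.6  79.7 125.7] L [52.2 79.2 90.5] lean 12.2 side -0.7 yaw -12.0 w 0.007 F [-0.7071  1.3655 -4.0823] [0.0737 0.5792 0.0001]
(array([ 0.0011,  0.0096, -0.    ]), array([ 0.0022, -0.0005, -0.0381]))
```

```bash
python3 -m inch '[[-1,0.0005,-0.0154,0,0,0,0.07],[-1,0.0005,-0.0154,0,0,0,0.07],[-1,0.0005,-0.0154,0,0,0,0.07],[-1,0.0005,-0.0154,0,0,0,0.07],[-1,0.0005,-0.0154,0,0,0,0.07],[-1,0,0,0,0,0,0]]'; python3 -c "
from h import *
where();print(to(.06,.126,33));print(to(.073,.126,33))
shot('wrist','w6.png');shot('side','s6.png')
a=cv2.imread('pics/s6.png')[40:220,240:440];cv2.imwrite('pics/s6c.png',cv2.resize(a,(660,594),interpolation=2))"
```

```text
time_s: 6.65
tool_pos: [0.4679, -0.1329, 0.311]
ee_rot: [1.524, 0.642, -0.946]
contact_force: [0.3, 0.3, -5.1]
gripper_width: 0.0071
t 6.65 U stand mm [ 45.1  79.2 124.9] L [64.2 78.  94.5] lean 32.2 side -1.9 yaw -12.1 w 0.0071 F [ 0.3399  0.2618 -5.1397] [0.2534 1.1809 0.0075]
(array([ 0.0071,  0.0103, -0.0015]), array([ 0.0008, -0.0013,  0.0131]))
(array([ 0.014 ,  0.0213, -0.0023]), array([ 0.0008, -0.0013,  0.0131]))
```

View pics/s6c.png

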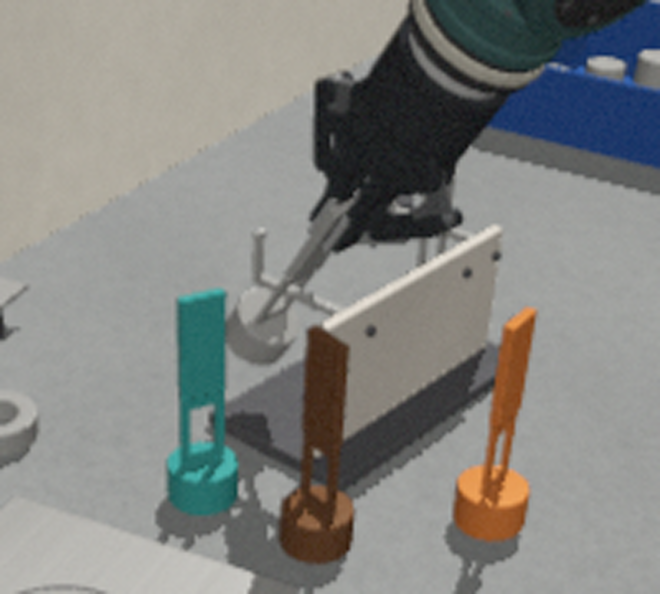

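View pics/w6.png

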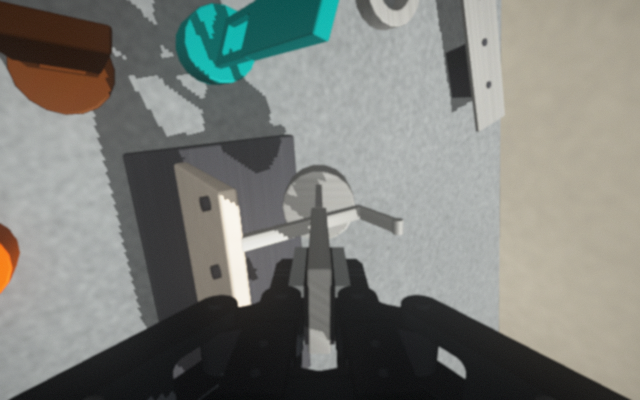

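Leaned to 32° with U at (45,125), window still around the arm. The wrist view shows the plate at (318,230) clear of the arm, and the barb tip at (397,227). Sliding out to the barb.

```bash
python3 -m inch '[[-1,0.0047,0.007,-0.0008,0,0,0.006],[-1,0.0047,0.007,-0.0008,0,0,0.006],[-1,0.0045,0.007,-0.0006,0,0,0.003],[-1,0,0,0,0,0,0]]'; python3 -c "
from h import *
where();print(to(.0722,.126,33));print(to(.0722,.158,33))"
```

```text
time_s: 7.15
tool_pos: [0.4998, -0.1382, 0.3127]
ee_rot: [1.525, 0.633, -0.94]
contact_force: [-18.6, 2.2, 5.6]
gripper_width: 0.0071
t 7.15 U stand mm [ 79.1  78.1 127.8] L [98.6 76.8 97.5] lean 32.7 side -2.0 yaw -12.1 w 0.0071 F [-18.5872   2.243    5.6097] [ 0.5247  3.9111 -0.2274]
(array([-0.0023, -0.0077, -0.0008]), array([0.0008, 0.0006, 0.0036]))
(array([-0.0292,  0.0096, -0.0008]), array([0.0008, 0.0006, 0.0036]))
```

It overshot and touched the barb (-18 N). That puts the barb's inner face at about 80 mm, as expected. Backing off.

```bash
python3 -m inch '[[-1,-0.002,-0.0072,-0.001,0,0,0],[-1,0,0,0,0,0,0]]'; python3 -c "
from h import *
where();print(to(.0722,.126,33));print(to(.0722,.158,33))
shot('wrist','w7.png');shot('side','s7.png')
a=cv2.imread('pics/s7.png')[80:160,290:400];b=cv2.imread('pics/w7.png')[140:300,240:440];cv2.imwrite('pics/c7.png',np.hstack([cv2.resize(a,(400,290),interpolation=2),cv2.resize(b,(362,290),interpolation=2)]))"
```

```text
time_s: 7.35
tool_pos: [0.4946, -0.1359, 0.3101]
ee_rot: [1.524, 0.635, -0.941]
contact_force: [0.5, -0.5, -4.3]
gripper_width: 0.0067
t 7.35 U stand mm [ 73.3  79.8 124.9] L [92.7 78.5 94.6] lean 32.6 side -2.0 yaw -12.1 w 0.0067 F [ 0.5094 -0.548  -4.3477] [ 0.2362  1.0854 -0.0259]
(array([-0.0015, -0.0015,  0.0004]), array([0.001 , 0.0002, 0.0054]))
(array([-0.0284,  0.0158,  0.0004]), array([0.001 , 0.0002, 0.0054]))
```

View pics/c7.png

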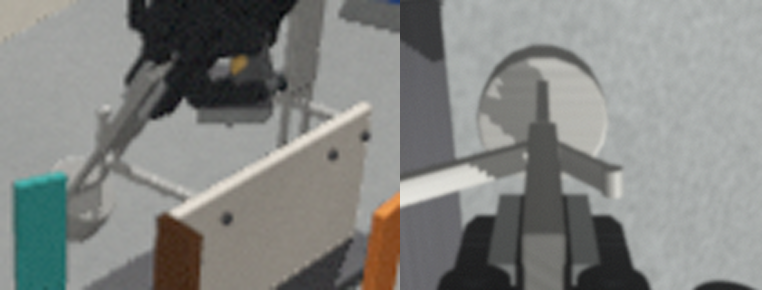

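Free again: the weight reads -4.3 N, U at 73, and the window straddles the barb. Lifting straight up along the barb.

```bash
python3 -m inch '[[-1,-0.0060,0.003,0,0,0,0.003],[-1,-0.0055,0.0035,0,0,0,0.002],[-1,-0.0055,0.0035,0,0,0,0],[-1,0,0,0,0,0,0]]'; python3 -c "
from h import *
where();print(to(.0722,.158,33))"
```

```text
time_s: 7.85
tool_pos: [0.4954, -0.1365, 0.3333]
ee_rot: [1.525, 0.627, -0.934]
contact_force: [-0.1, 0.1, -3.6]
gripper_width: 0.0071
t 7.85 U stand mm [ 76.   79.  149.3] L [ 95.6  77.7 119.2] lean 33.2 side -2.1 yaw -12.0 w 0.0071 F [-0.11    0.0649 -3.5948] [0.2022 1.0461 0.0324]
(array([-0.0093,  0.0025, -0.    ]), array([ 0.0015,  0.0009, -0.0041]))
```

```bash
python3 -m inch '[[-1,-0.0045,0.001,0,0,0,0],[-1,-0.003,0.001,0,0,0,0],[-1,0,0,0,0,0,0]]'; python3 -c "
from h import *
where();print(to(.0722,.158,33))
shot('wrist','w8.png');shot('side','s8.png')
a=cv2.imread('pics/s8.png')[70:150,290:400];b=cv2.imread('pics/w8.png')[140:300,240:440];cv2.imwrite('pics/c8.png',np.hstack([cv2.resize(a,(400,290),interpolation=2),cv2.resize(b,(362,290),interpolation=2)]))"
```

```text
time_s: 8.15
tool_pos: [0.4928, -0.136, 0.3418]
ee_rot: [1.525, 0.626, -0.934]
contact_force: [0.5, -0.1, -3.2]
gripper_width: 0.0072
t 8.15 U stand mm [ 73.4  79.1 157.8] L [ 93.1  77.8 127.7] lean 33.2 side -2.1 yaw -12.0 w 0.0072 F [ 0.5259 -0.1359 -3.2176] [ 0.2448  1.0352 -0.0057]
(array([-0.0008,  0.0001, -0.0001]), array([ 0.0015,  0.0011, -0.0048]))
```

View pics/c8.png

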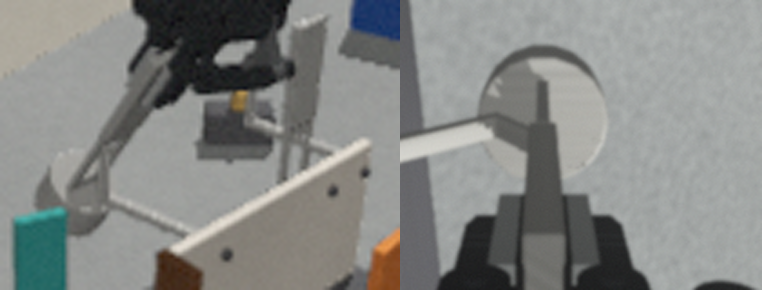

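U is now 5.8 mm above the barb tip and the body's top is still ~6 mm below the arm. Moving straight out over the tip.

```bash
python3 -m inch '[[-1,0.0052,0.0072,-0.0005,0,0,0],[-1,0,0,0,0,0,0]]'; python3 -c "
from h import *
where();print(to(.115,.158,33))"
```

```text
time_s: 8.45
tool_pos: [0.5022, -0.1375, 0.3407]
ee_rot: [1.525, 0.626, -0.934]
contact_force: [0.5, -0.3, -3.5]
gripper_width: 0.0071
t 8.45 U stand mm [ 82.8  79.  156.7] L [102.5  77.7 126.6] lean 33.2 side -2.1 yaw -12.1 w 0.0071 F [ 0.5314 -0.3357 -3.5414] [ 0.245   0.9609 -0.0175]
(array([ 0.0165,  0.0285, -0.0023]), array([ 0.0013,  0.0011, -0.0042]))
```

No contact. Continuing.

```bash
python3 -m inch '[[-1,0.0053,0.0095,-0.0007,0,0,0],[-1,0.0055,0.0095,-0.0008,0,0,0],[-1,0.0057,0.0095,-0.0008,0,0,0],[-1,0,0,0,0,0,0]]'; python3 -c "
from h import *
where();print(to(.125,.158,33))
shot('wrist','w9.png');shot('side','s9.png')
a=cv2.imread('pics/s9.png')[70:150,270:380];b=cv2.imread('pics/w9.png')[140:300,240:440];cv2.imwrite('pics/c9.png',np.hstack([cv2.resize(a,(400,290),interpolation=2),cv2.resize(b,(362,290),interpolation=2)]))"
```

```text
time_s: 8.85
tool_pos: [0.5386, -0.1427, 0.3421]
ee_rot: [1.526, 0.627, -0.934]
contact_force: [0.6, -0.5, -3.3]
gripper_width: 0.0074
t 8.85 U stand mm [119.5  79.3 158.1] L [139.1  78.  128. ] lean 33.2 side -2.1 yaw -12.1 w 0.0074 F [ 0.5929 -0.5141 -3.2926] [ 0.2088  1.0087 -0.0629]
(array([ 0.0031,  0.0054, -0.0004]), array([ 0.0013,  0.0008, -0.0038]))
```

View pics/c9.png

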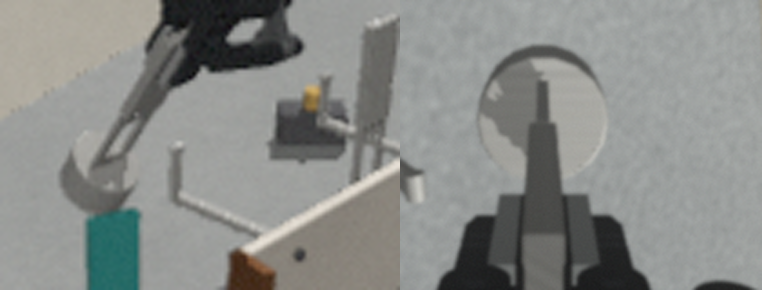

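The hook is free and the weight is fully off, clear of the barb. Raising before anything else.

```bash
python3 -m inch '[[-1,-0.015,0.01,0,0,0,0],[-1,-0.025,0.0163,0,0,0,0],[-1,-0.025,0.0163,0,0,0,0],[-1,-0.025,0.0163,0,0,0,0],[-1,-0.025,0.0163,0,0,0,0],[-1,0,0,0,0,0,0]]'; python3 -c "
from h import *
where()
p=shot('top','t10.png');s=shot('side','s10.png')
for q in (p,s): print([ (np.round(r['location'],3),r['confidence']) for r in arm.recognise(q,'scale')])
print(atz(p,(239,191),.06),atz(s,(257,237),.06))
a=cv2.imread('pics/t10.png')[120:250,170:310];cv2.imwrite('pics/t10c.png',cv2.resize(a,(646,600),interpolation=2))
a=cv2.imread('pics/s10.png')[180:320,160:340];cv2.imwrite('pics/s10c.png',cv2.resize(a,(720,560),interpolation=2))
"
```

```text
time_s: 9.55
tool_pos: [0.535, -0.1414, 0.4823]
ee_rot: [1.526, 0.633, -0.939]
contact_force: [1.7, -0.7, -3.5]
gripper_width: 0.0071
t 9.55 U stand mm [114.5  80.4 297.4] L [134.   79.1 267.2] lean 32.8 side -2.0 yaw -12.1 w 0.0071 F [ 1.7373 -0.7115 -3.4913] [0.1486 0.865  0.0085]
[(array([0.538, 0.176, 0.056]), 0.71)]
[(array([0.519, 0.206, 0.062]), 0.82)]
[0.5299 0.1753 0.06  ] [0.5271 0.1775 0.06  ]
```

View pics/t10c.png

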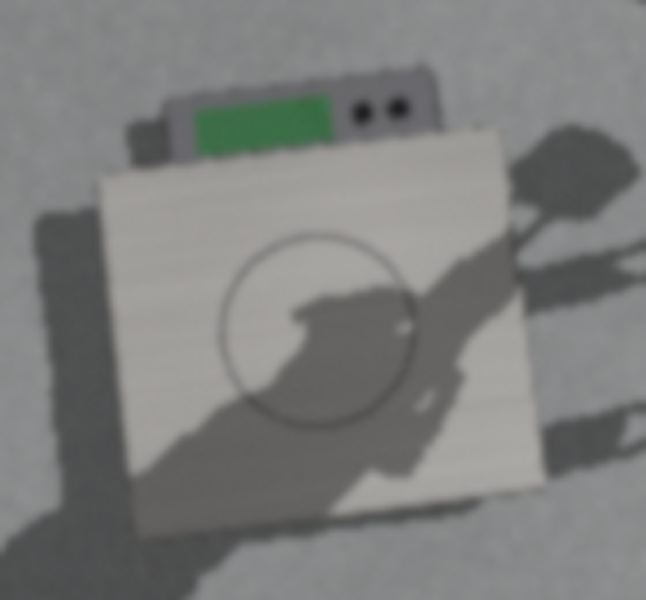

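View pics/s10c.png

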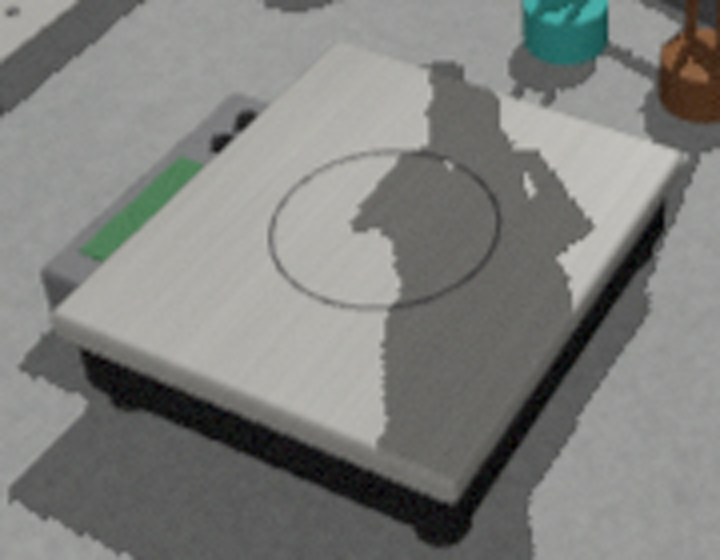

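Ring centre is (239,192) in the top view and (256,237) in the side view. Going sideways to the scale while leaned, then straightening above it.

```bash
python3 -c "
from h import *
p,r=cur(); print(delta([.5285,.176,.485],r)); print(arm.get_state()['qpos'])
t=shot('top');s=shot('side')
print(tri([(t,(238.9,191.7)),(s,(256,237.5))]))"
```

```text
(array([-0.0455, -0.0569, -0.3088]), array([0., 0., 0.]))
[-0.4296  0.0745 -0.1955  0.7478  0.1173  1.3866]
(array([0.5293, 0.1766, 0.0567]), [np.float64(0.3899659225499655), np.float64(0.5339881518767554)])
```

```bash
python3 -m inch '[[-1,-0.003,-0.0035,-0.019,0,0,0],[-1,-0.0055,-0.007,-0.038,0,0,0],[-1,-0.0055,-0.007,-0.038,0,0,0],[-1,-0.0055,-0.007,-0.038,0,0,0],[-1,-0.0055,-0.007,-0.038,0,0,0],[-1,-0.0055,-0.007,-0.038,0,0,0],[-1,-0.0055,-0.007,-0.038,0,0,0],[-1,-0.0055,-0.007,-0.038,0,0,0],[-1,-0.004,-0.005,-0.024,0,0,0],[-1,0,0,0,0,0,0]]'; python3 -c "
from h import *
where(); print(delta([.529,.1766,.48],Rt(-.212)),arm.get_state()['qpos'])"
```

```text
time_s: 10.85
tool_pos: [0.5272, 0.1877, 0.4744]
ee_rot: [1.524, 0.651, -0.958]
contact_force: [1.2, -1.2, -3.9]
gripper_width: 0.0072
t 10.85 U stand mm [ 53.9 405.  286.8] L [ 72.6 403.8 256.1] lean 31.4 side -1.9 yaw -12.3 w 0.0072 F [ 1.2231 -1.1614 -3.9245] [ 0.0703  0.9772 -0.1199]
(array([-0.0026,  0.0064,  0.0105]), array([-0.0023, -0.0009, -0.5494])) [ 0.2427  0.1152 -0.1423  0.8103 -0.2311  1.9682]
```

Now straighten (turn about tool z by -0.55).

```bash
python3 -m inch '[[-1,-0.001,0,0.0015,0,0,-0.07],[-1,-0.001,0,0.0015,0,0,-0.08],[-1,0,0,0.0015,0,0,-0.08],[-1,0,0,0.0015,0,0,-0.08],[-1,0,0,0.0015,0,0,-0.08],[-1,0,0,0.0015,0,0,-0.08],[-1,0,0,0.001,0,0,-0.07],[-1,0,0,0,0,0,0]]'; python3 -c "
from h import *
where(); print(delta([.529,.1766,.48],Rt(-.212)))
for n in ('side','wrist','top'): shot(n,n+'11.png')"
```

```text
time_s: 11.65
tool_pos: [0.5243, 0.1757, 0.4706]
ee_rot: [1.359, 1.116, -1.378]
contact_force: [1.2, -0.5, -3.9]
gripper_width: 0.0071
t 11.65 U stand mm [-65.9 400.5 250.6] L [-66.5 400.5 214.6] lean -1.0 side 0.1 yaw -12.3 w 0.0071 F [ 1.1809 -0.4747 -3.941 ] [-0.0391 -0.1035 -0.0291]
(array([-0.0095,  0.0043, -0.0019]), array([-0.0024, -0.0012,  0.0182]))
```

View pics/side11.png

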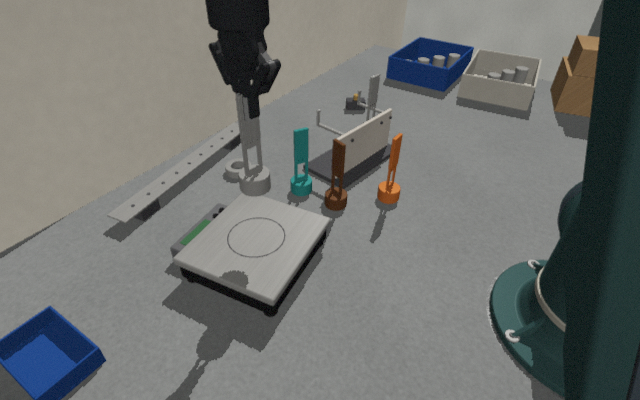

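View pics/wrist11.png

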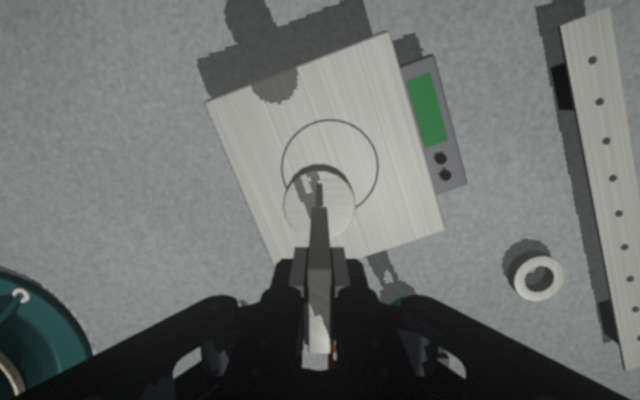

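The weight hangs upright above the scale; the small weight is still on its hook (side ~ (374,92)). Correcting and lowering part way.

```bash
python3 -m inch '[[-1,0,0.004,-0.002,-0.002,-0.001,0.018],[-1,0.015,0,0,0,0,0],[-1,0.02,0,0,0,0,0],[-1,0.02,0,0,0,0,0],[-1,0.015,0,0,0,0,0],[-1,0.005,0,0,0,0,0],[-1,0,0,0,0,0,0]]'; python3 -c "
from h import *
where(); print(delta([.529,.1766,.356],Rt(-.212)))
s=shot('side');t=shot('top')
import cv2
for q,n in((s,'s12.png'),(t,'t12.png')): cv2.imwrite('pics/'+n,q['pixels'][:,:,::-1])
a=cv2.imread('pics/s12.png')[130:310,170:350];b=cv2.imread('pics/t12.png')[120:250,170:310]
cv2.imwrite('pics/c12.png',np.hstack([cv2.resize(a,(400,400),interpolation=2),cv2.resize(b,(400,371),interpolation=2)[:371]] if 0 else [cv2.resize(a,(400,371),interpolation=2),cv2.resize(b,(400,371),interpolation=2)]))"
```

```text
time_s: 12.5
tool_pos: [0.5288, 0.178, 0.3965]
ee_rot: [1.374, 1.084, -1.341]
contact_force: [-0.6, 0.3, -3.9]
gripper_width: 0.0073
t 12.5 U stand mm [-52.  403.3 176.6] L [-51.1 403.4 140.6] lean 1.5 side 0.1 yaw -12.0 w 0.0073 F [-0.6094  0.2947 -3.9224] [0.0604 0.0954 0.0486]
(array([ 0.0405, -0.0006,  0.0015]), array([ 0.0028, -0.0034, -0.0258]))
```

View pics/c12.png

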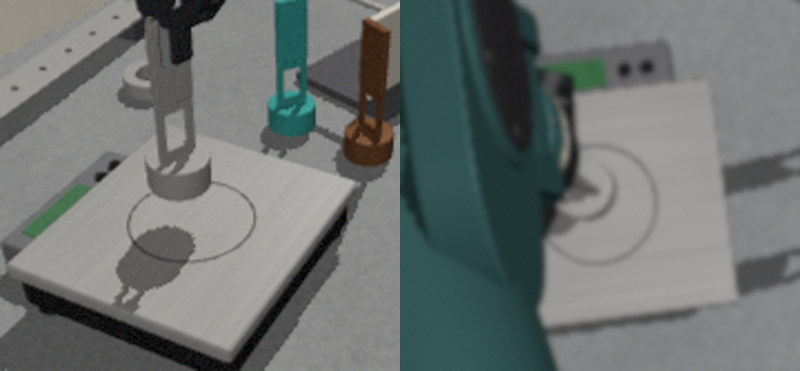

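```bash
python3 -m inch '[[-1,0.006,-0.0005,0.0015,0.002,-0.003,-0.025],[-1,0.008,0,0,0,0,0],[-1,0.008,0,0,0,0,0],[-1,0.004,0,0,0,0,0],[-1,0,0,0,0,0,0]]'; python3 -c "
from h import *
where(); print(delta([.529,.1766,.356],Rt(-.212)))
s=shot('side','s13.png');t=shot('top','t13.png')
p,r=cur();F=p+.296*r.as_matrix()[:,0]
print('foot',F,proj(s,F),proj(t,F),proj(s,[.529,.1766,.06]))
a=cv2.imread('pics/s13.png')[130:310,170:350];b=cv2.imread('pics/t13.png')[120:250,170:310]
cv2.imwrite('pics/c13.png',np.hstack([cv2.resize(a,(400,400),interpolation=2),cv2.resize(b,(400,400),interpolation=2)]))"
```

```text
time_s: 13.1
tool_pos: [0.5289, 0.1766, 0.3705]
ee_rot: [1.365, 1.101, -1.361]
contact_force: [-0.2, 0.3, -4.0]
gripper_width: 0.0073
t 13.1 U stand mm [-57.  401.8 150.5] L [-56.9 401.9 114.5] lean 0.1 side 0.1 yaw -12.1 w 0.0073 F [-0.1686  0.2509 -4.0355] [ 0.0421  0.0227 -0.049 ]
(array([0.0145, 0.0001, 0.    ]), array([ 0.0005, -0.0014, -0.0021]))
foot [0.5299 0.1769 0.0751] [255.4039 230.0394] [237.3166 190.3864] [256.5226 236.3087]
```

View pics/c13.png

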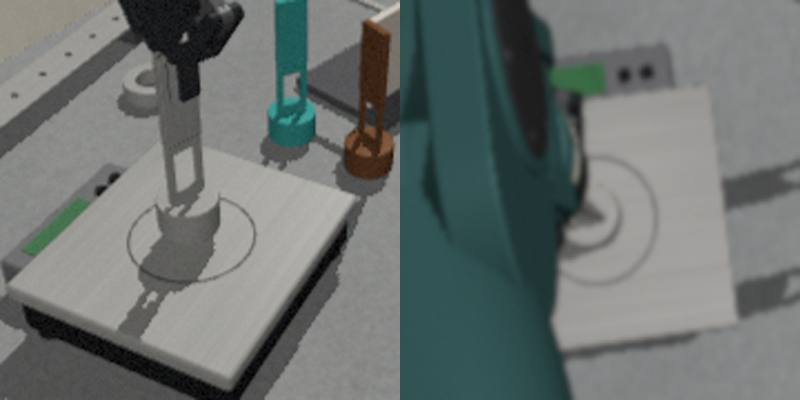

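The foot is in the ring and upright (side (254,232), predicted (255,230)). Lowering the last 15 mm slowly.

```bash
python3 -m inch '[[-1,0.004,0,0,0,0,0],[-1,0.004,0,0,0,0,0],[-1,0.003,0,0,0,0,0],[-1,0.0015,0,0,0,0,0],[-1,0,0,0,0,0,0]]';  python3 -c "
from h import *
where(); print(delta([.529,.1766,.356],Rt(-.212)))"
```

```text
time_s: 13.7
tool_pos: [0.5291, 0.1767, 0.358]
ee_rot: [1.366, 1.1, -1.359]
contact_force: [-0.1, 0.4, -4.0]
gripper_width: 0.0068
t 13.7 U stand mm [-56.4 402.  138. ] L [-56.3 402.1 102. ] lean 0.2 side 0.1 yaw -12.1 w 0.0068 F [-0.0928  0.3941 -3.9788] [-0.0459  0.0018  0.0026]
(array([ 0.002 , -0.0001,  0.0001]), array([ 0.0006, -0.0021, -0.0037]))
```

```bash
python3 -m inch '[[-1,0.001,0,0,0,0,0],[-1,0.001,0,0,0,0,0],[-1,0,0,0,0,0,0]]';  python3 -m inch '[[-1,0.001,0,0,0,0,-0.003],[-1,0,0,0,0,0,0]]'; python3 -c "
from h import *
where()"
```

```text
time_s: 14.0
tool_pos: [0.5292, 0.1767, 0.3562]
ee_rot: [1.367, 1.1, -1.359]
contact_force: [0.3, -0.7, -3.1]
gripper_width: 0.0069
time_s: 14.2
tool_pos: [0.5296, 0.1768, 0.3563]
ee_rot: [1.367, 1.101, -1.359]
contact_force: [-1.0, -0.1, -4.2]
gripper_width: 0.0075
t 14.2 U stand mm [-55.9 402.5 136.3] L [-55.7 402.6 100.3] lean 0.2 side 0.2 yaw -12.1 w 0.0075 F [-1.0064 -0.1065 -4.1978] [ 0.0222 -0.0076  0.0482]
```

```bash
python3 -m inch '[[-1,0.0015,0,0,0,0,0],[-1,0.001,0,0,0,0,0],[-1,0,0,0,0,0,0]]'; python3 -c "
from h import *
where()"
```

```text
time_s: 14.5
tool_pos: [0.5296, 0.1768, 0.3564]
ee_rot: [1.37, 1.099, -1.356]
contact_force: [-0.7, -0.4, -4.2]
gripper_width: 0.0074
t 14.5 U stand mm [-55.1 402.7 136.4] L [-54.9 402.9 100.4] lean 0.4 side 0.2 yaw -12.1 w 0.0074 F [-0.7441 -0.3958 -4.2105] [-0.0588  0.0676 -0.0271]
```

```bash
python3 -m inch '[[-1,0.003,0,0,0,0,0],[-1,0,0,0,0,0,0]]'; python3 -c "
from h import *
where()"
```

```text
time_s: 14.7
tool_pos: [0.5304, 0.1772, 0.3566]
ee_rot: [1.375, 1.096, -1.349]
contact_force: [-0.1, -0.3, -4.8]
gripper_width: 0.0069
t 14.7 U stand mm [-53.1 404.  136.6] L [-52.6 404.2 100.6] lean 0.8 side 0.4 yaw -12.1 w 0.0069 F [-0.0558 -0.3485 -4.8083] [ 0.01   -0.0133  0.0203]
```

```bash
python3 -c "
from h import *
s=arm.get_state();print(s['qpos'],s['tau'],s['joint_vel'])
p=shot('side','s14.png');shot('wrist','w14.png')
a=cv2.imread('pics/s14.png')[130:310,170:350]
cv2.imwrite('pics/c14.png',cv2.resize(a,(580,580),interpolation=2))
F=np.array(s['tool_pos'])
import numpy as np
print(proj(p,[.53,.177,.06]))"
```

```text
[ 0.1763  0.3332 -0.0776  1.1447  0.0025  1.9581] [  0.0751 -73.1328  40.1381  -0.2233   0.0935   0.0026] [ 0.0002 -0.0083  0.0182  0.0028  0.0057  0.0002]
[255.9516 236.2196]
```

View pics/c14.png

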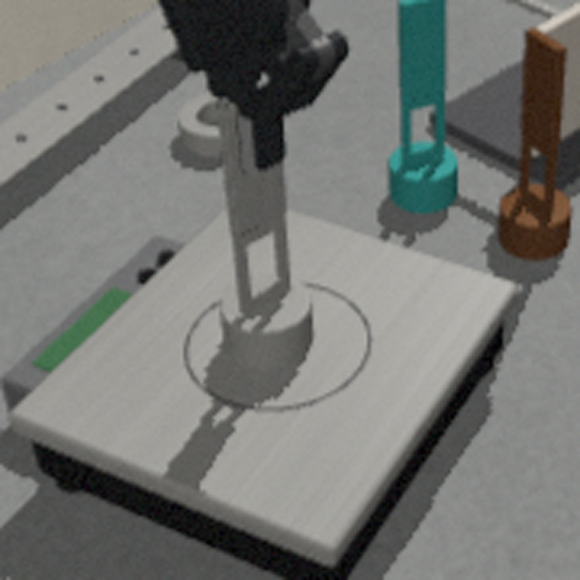

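View pics/w14.png

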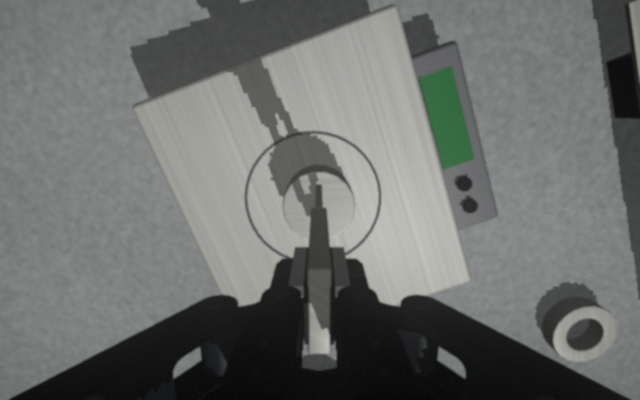

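Position is at the height expected for touchdown (0.356), yet the force still reads the weight. Testing with a single press row.

```bash
python3 -m inch '[[-1,0.001,0,0,0,0,-0.014]]'; python3 -m inch '[[-1,0.003,0,0,0,0,0]]';  python3 -c "
from h import *
where()"
```

```text
time_s: 14.9
tool_pos: [0.5313, 0.1772, 0.3562]
ee_rot: [1.371, 1.105, -1.357]
contact_force: [8.4, -2.3, 7.3]
gripper_width: 0.0074
time_s: 15.0
tool_pos: [0.5322, 0.1774, 0.3559]
ee_rot: [1.374, 1.103, -1.352]
contact_force: [-14.8, -0.2, 63.5]
gripper_width: 0.0072
t 15.0 U stand mm [-52.5 404.9 135.9] L [-52.3 405.3  99.9] lean 0.4 side 0.6 yaw -12.1 w 0.0072 F [-14.8497  -0.1783  63.539 ] [-0.5403  4.0699  0.089 ]
```

Contact confirmed (+63 N while pressing). Relaxing, then opening gradually.

```bash
python3 -m inch '[[-1,0,0,0,0,0,0],[-1,0,0,0,0,0,0]]' 20;  python3 -m inch '[[-0.7,0,0,0,0,0,0],[-0.6,0,0,0,0,0,0],[-0.5,0,0,0,0,0,0],[-0.3,0,0,0,0,0,0],[0,0,0,0,0,0,0],[0,0,0,0,0,0,0]]'; python3 -c "
from h import *
where()
shot('side','s15.png');shot('wrist','w15.png')
a=cv2.imread('pics/s15.png')[130:310,170:350];b=cv2.imread('pics/w15.png')
cv2.imwrite('pics/c15.png',np.hstack([cv2.resize(a,(320,320),interpolation=2),cv2.resize(b,(480,320))]))"
```

```text
time_s: 15.2
tool_pos: [0.5323, 0.1773, 0.3563]
ee_rot: [1.375, 1.103, -1.352]
contact_force: [-0.5, -0.5, -4.0]
gripper_width: 0.0071
time_s: 15.8
tool_pos: [0.5324, 0.1772, 0.3549]
ee_rot: [1.373, 1.104, -1.354]
contact_force: [0.3, -0.0, 0.0]
gripper_width: 0.0427
t 15.8 U stand mm [-52.8 404.7 135. ] L [-52.6 405.1  99. ] lean 0.3 side 0.5 yaw -12.1 w 0.0427 F [ 0.2638 -0.0482  0.0028] [ 0.0228  0.0286 -0.032 ]
```

View pics/c15.png

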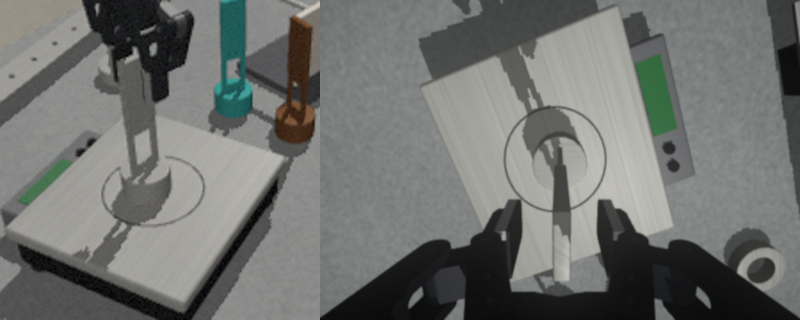

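The weight is released, standing upright within the ring, with both fingers clear of the tab. Backing off upwards.

```bash
python3 -m inch '[[0.1,-0.01,0,0,0,0,0],[0.2,-0.02,0,0,0,0,0],[0.2,-0.03,0,0,0,0,0],[0.2,-0.03,0,0,0,0,0],[0.2,-0.03,0,0,0,0,0],[0.2,-0.02,0,0,0,0,0],[0.2,0,0,0,0,0,0]]'; python3 -c "
from h import *
where()
s=shot('side','s16.png');t=shot('top','t16.png');w=shot('wrist','w16.png')
for q in (s,t,w): print([(np.round(r['location'],3),np.round(proj(q,r['location']))) for n in('large_weight','small_weight') for r in arm.recognise(q,n)])
a=cv2.imread('pics/s16.png')[60:310,170:420];b=cv2.imread('pics/w16.png')
cv2.imwrite('pics/c16.png',np.hstack([cv2.resize(a,(320,320),interpolation=2),cv2.resize(b,(480,320))]))"
```

```text
time_s: 16.6
tool_pos: [0.5298, 0.1757, 0.5045]
ee_rot: [1.374, 1.103, -1.353]
contact_force: [0.0, 0.4, 0.1]
gripper_width: 0.0514
t 16.6 U stand mm [-54.8 403.  284.6] L [-54.6 403.3 248.6] lean 0.4 side 0.6 yaw -12.1 w 0.0514 F [0.0292 0.367  0.066 ] [ 0.022  -0.0522 -0.0068]
[(array([ 0.585, -0.04 ,  0.079]), array([300., 164.])), (array([ 0.405, -0.126,  0.038]), array([389., 187.])), (array([ 0.489, -0.046,  0.063]), array([338., 183.])), (array([0.529, 0.189, 0.134]), array([249., 208.])), (array([ 0.553, -0.309,  0.161]), array([372.,  92.]))]
[(array([ 0.583, -0.043,  0.032]), array([327., 172.])), (array([ 0.491, -0.048,  0.032]), array([329., 208.])), (array([0.535, 0.179, 0.09 ]), array([235., 188.])), (array([ 0.408, -0.133,  0.034]), array([363., 240.])), (array([ 0.548, -0.304,  0.148]), array([443., 180.]))]
[(array([0.538, 0.188, 0.088]), array([322., 161.])), (array([ 0.496, -0.04 ,  0.028]), array([326., 320.])), (array([ 0.575, -0.044,  0.032]), array([383., 313.]))]
```

View pics/c16.png

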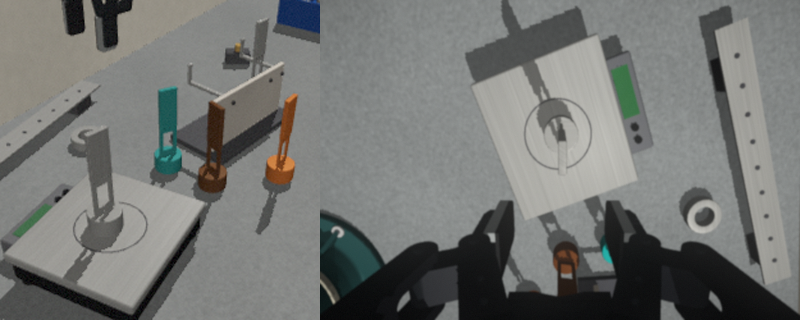

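View pics/t16.png

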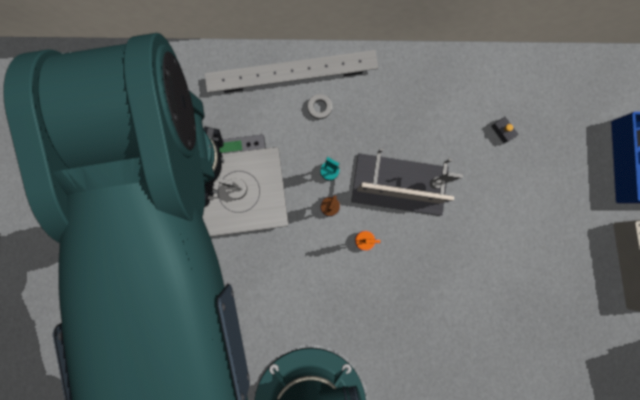

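```bash
python3 -c "
from bench import arm
print(arm.sign_off(), arm.get_state()['time_s'])"
```

```text
the job is handed in; nothing more can be done
the job is handed in; nothing more can be done
```

The large steel weight is off its hook and standing upright inside the ring mark on the scale. I then handed the job in, at about 17 s of the 48 s allowed.

**What I did:** I gripped the tab across its 8 mm side, raised the weight 9 mm and leaned it about 33° towards the panel. I then lifted it up along the barb, moved it out over the tip, carried it leaned to the scale, straightened it, lowered it slowly and let go.

**Last checks:**
- **Position:** the final gripper position puts the weight within about 5 mm of the ring centre, and the pictures agree. The recogniser's readings put its visible surface up to about 15 mm off, less precise but still inside the 26 mm limit.
- **Arm:** the gripper is about 15 cm above its release height, touching nothing, with contact force near zero.
- **Small weight:** its recognised position is the same as at the start to within about 3 mm.

**What went less than smoothly:**
- The slide out overshot and touched the barb at about 19 N; I backed off before lifting.
- At touchdown the force readings between moves did not show contact, so I pressed once to test, which reached about 64 N at the wrist. This is below the 120 N wrist limit, and the press went through the held weight rather than the arm or gripper body.

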